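Release the ratchet clamp and lay the banjo bolt in the V-block

TASK

A banjo bolt is held down in the clamp jig by a sprung sliding bar. Lift the jig's ratchet pawl by its upright tab so that the bar slides fully back, then take the bolt out of the jig and lay it, head either way round, down in the groove of the separate V-block on the bench, with its shank roughly centred on the block, and let go of it.

Things in the scene. Friction and masses are not known exactly. Their poses are not given: they have to be found in the camera images.
- pawl_tab (a point): Middle of the upright tab of the jig's ratchet pawl, 98 mm above the bench: 12 mm thick (y), 22 mm along x, top 16 mm above this point, the 14 mm wide pawl arm 16 mm below. x: along the bar to the held bolt, z up. Pinch across y from above. Pawl pin: along y, 82 mm behind (-x), 30 mm below. Raising the tab 20 to 25 mm (straight up will do, under 6 N) frees the bar; let go, it falls back.
- clamp_bar (a joint): Travel of the jig's steel clamp bar in m: 0 = clamping, its lip over the bolt's shank end (start); 0.045 = fully back, away from the bolt. Once the pawl is up a spring draws it back in about half a second (hold the pawl up meanwhile) and keeps it back. The jig is a grey plate 335 x 90 x 12 mm with a dark channel for the bar.
- banjo_bolt: Steel bolt in the jig: shank 30 mm diameter, 90 mm long, hex head 41 mm across flats, 14 mm thick; 0.5 kg. Origin on the axis at mid-shank; x along the axis to the head (head at x = 45 to 59 mm, centre of mass at 13). It lies level, axis 57 mm above the bench, 9 mm above the flat top of the jig's own 56 x 50 mm V-cradle: fingers reach no lower there. Two like bolts stand loose on the bench.
- v_block: Separate dark cast-iron V-block, fixed on the bench: 56 mm along the groove (x), 60 mm wide (y), 36 mm high; 90 degree groove 12 mm deep, 24 mm wide, along the middle of its top, open at both ends. Origin at the centre of its underside, z up. A bolt seated in it has its axis 45 mm above the bench, 9 mm above the block's top. A flat-topped block of the same size stands near it.
Things that resemble listed ones, but are neither listed nor needed, are in the scene too. What is shaped like the banjo_bolt but pink or red is not meant.

How it is judged:
On the way, in this order (a step that is already met when the one before it is completed fails the run):
1. the clamp bar has slid back (35 mm or more) with the bolt still in the jig (value of joint clamp_bar above 0.035 m and distance of banjo_bolt from where it was at the start of the episode below 0.02 m), for 0.2 s.
2. the bolt is lifted clear of the jig (height (world z) of banjo_bolt above 0.085 m), for 0.1 s.
At the end, for the whole second after the job is handed in: The clamp bar is back (35 mm or more) and the bolt lies at rest in the V-block's groove, head either way: shank middle within 16 mm of the block's middle along the groove, axis within 6 mm of the groove's centre line and of its seated height (45 mm), and within 10 degrees of the groove's direction (value of joint clamp_bar above 0.035 m and x of banjo_bolt in the frame of v_block between -0.016 and 0.016 m and y of banjo_bolt in the frame of v_block between -0.006 and 0.006 m and z of banjo_bolt in the frame of v_block between 0.039 and 0.051 m and angle between the x axis of banjo_bolt and the x axis of v_block, either way round below 0.17 rad and linear speed of banjo_bolt below 0.02 m/s); the robot touches nothing.
It also fails if it takes over 58 s, if anything falls off the work surface, if the arm or the gripper's body presses on something with over 40 N, if the wrist force passes 120 N, or if a joint passes its speed limit or range.

ROBOT

A 7-joint arm with a two-finger parallel gripper is mounted at the origin on the work surface. World frame = base frame: x ahead of the robot, y to its left, z up, the work surface at z = 0. Lengths are in m, angles in rad, forces in N, time in s.
With the tool pointing down it reaches from about 0.425 to 0.875 m from the base axis. Payload 4.7 kg.
Tool frame: the origin (TCP) lies between the finger pads; the fingertips stand 22 mm ahead of it and the grasp point (between the pads) lies 3 mm ahead of it; z points along the fingers, y is the direction in which the jaws open and shut (so a half turn about z gives the same grasp; the last joint's range is limited). The gripper opens to 87 mm and grips with 3 to 60 N. Pads are 19 mm wide; open, the fingers measure 117 mm over their backs; the gripper's body (75 mm by 190 mm) begins 51 mm behind the grasp point.
Start: joints at [1.191, 0.321, -0.07, 1.45, 0.023, 1.371, -0.057], TCP at [0.249, -0.6, 0.245] pointing down, gripper open.
Joint ranges: [-2.86, 2.86], [-0.3, 2.09], [-1.38, 1.24], [0.06, 2.45], [-1.56, 4.7], [0.09, 2.05], [-2.69, 2.69]. Speed limits (rad/s): [2.57, 2.57, 3.14, 3.14, 3.14, 3.14, 3.14].

INTERFACE

Orientations are given as a unit quaternion [w, x, y, z].
In Python, from rig import get_state, optics, order, spotter gives the robot as it stands.
- The arm moves only by the shell command python3 -m crank 'ROWS' [OPENING]. ROWS is JSON, a list of rows, each a list of 6 numbers: the shift along the tool's x, y, z in units of 25 mm (1.0 is 25 mm), then the turn, a rotation vector about the tool's x, y, z in degrees. A call has 1 to 8 rows; each row is the pose to reach, as a shift and turn from the pose commanded when the call began, along the tool's axes at that moment; what a row does not reach only later rows make up. A row lasts 1/12 s, in which the tool goes at most 41.7 mm and 7.16 degrees, less where a joint would pass 70% of its speed; a pose out of reach is approached as far as the arm can. A call with a gripper value outside its range is refused whole. OPENING is the opening, from 0 (shut) to 1 (fully open), set as the call begins (- or left out, the last holds). The fingers move at their own pace and stop on an object; the grip force is fixed at half the most. Time passes only in rows, so rows that repeat a pose let the fingers close. It gives the time, the measured TCP pose, the force and the opening at its end, in the units of the state.
- get_state(): the state, without advancing time (a new reading comes with each control period).
- optics.get_image(name): name is "side" or "top" or "wrist"; returns the picture (480x640x3 uint8, red, green, blue); there is no depth.
- optics.camera_info(name): a dict with "fx", "fy", "cx", "cy" (pixels), "pose" (4x4, takes a point from camera to world coordinates); the wrist camera has in their place "mount" (4x4, takes a point from camera to tool coordinates, whose origin is the TCP and whose axes are the flange's). Camera axes: x right, y down, z forward; pixel columns grow to the right and rows downward; lengths in m; the calibration is good to about 2 mm. The wrist camera is an equidistant fisheye: a pixel r from the principal point sees the ray r / f radians off the axis. A picture is of the moment at which its call begins: read the wrist's pose just before it. camera_info takes no time and is no camera call.
- order.job_done(): hands the job in, once; it reports no verdict.
Trained networks look in the newest picture that a camera, given by its name, has taken for a name from the list of things; names that differ only in an ending like _2 or _b are one class to them, and where a whole thing is asked for, a point or a joint stands for the part that bears it (a point fixed in the world has none). Each returns a list of dicts, best first, with "conf" (0 to 1); they miss things now and then, are a little off and sometimes report something else, mostly with a low value. They report only what shows in the picture. A call takes as long as a camera call. They do not tell look-alikes from the thing itself.
- spotter.find_in(camera, label): "rect" ([left, top, right, bottom] as shares, 0 to 1, of the picture: columns of its width, rows of its height, round what is visible of it).
- spotter.trace(camera, label): "mask" (480x640 bool, what is visible of it) and "rect" ([left, top, right, bottom] as shares, 0 to 1, of the picture: columns of its width, rows of its height, round what is visible of it).
The state is a dict: "clock": time; "joint_pos": joint angles; "joint_velocities": joint speeds; "tau": joint torques, N m; "tool_pos": TCP position; "ee_rot": TCP orientation; "wrist_force": force on the tool from outside, world axes, zero at the start; "torque": the same for the moment, N m; "opening": finger opening in m.
Only numpy, scipy, OpenCV 4.12 (cv2) and the standard library are available. Lean on these libraries where they do the work, as an engineer would, in place of code of your own. Each camera call takes 0.05 s, during which the arm holds its last target.

## Working session

There is one attempt and no reset: what is moved stays moved. The work goes in short steps, Python scripts to look and compute and a shell command to move; the robot and the scene stay as the last step left them, time stands still between calls to the robot, and variables do not carry over. Pictures are saved under pics/ and viewed, and the job is handed in when it is done.

```bash
ls; mkdir -p pics; python3 - <<'E'
from rig import get_state, optics, order, spotter
import cv2, numpy as np
s=get_state(); print({k:np.round(v,3).tolist() for k,v in s.items()})
for n in ['top','side','wrist']:
    im=optics.get_image(n); cv2.imwrite(f'pics/{n}0.png',im[:,:,::-1])
    c=optics.camera_info(n); print(n,{k:np.round(v,3).tolist() for k,v in c.items()})
    for l in ['pawl_tab','clamp_bar','banjo_bolt','v_block']:
        print(l,[(round(d['conf'],2),(np.array(d['rect'])*[640,480,640,480]).round().tolist()) for d in spotter.find_in(n,l)])
E
```

```text
pics
{'clock': 0.0, 'joint_pos': [1.191, 0.322, -0.07, 1.452, 0.023, 1.371, -0.057], 'joint_velocities': [0.001, 0.001, 0.001, 0.001, -0.001, -0.001, 0.0], 'tau': [-0.0, -49.128, -0.404, -31.252, -0.064, 0.044, 0.0], 'tool_pos': [0.249, -0.6, 0.243], 'ee_rot': [-0.001, 0.981, 0.196, -0.0], 'wrist_force': [0.436, -0.306, -0.314], 'torque': [0.081, -0.018, 0.004], 'opening': 0.087}
top {'fx': 444.797, 'fy': 444.797, 'cx': 317.439, 'cy': 244.332, 'pose': [[-0.028, -0.986, 0.164, 0.424], [-0.999, 0.033, 0.023, -0.001], [-0.028, -0.163, -0.986, 0.749], [0.0, 0.0, 0.0, 1.0]]}
pawl_tab [(0.68, [126.0, 240.0, 190.0, 262.0])]
clamp_bar [(0.82, [103.0, 227.0, 252.0, 270.0])]
banjo_bolt [(0.7, [197.0, 310.0, 245.0, 376.0]), (0.67, [364.0, 185.0, 425.0, 233.0]), (0.61, [241.0, 218.0, 311.0, 249.0])]
v_block [(0.96, [413.0, 271.0, 462.0, 316.0])]
side {'fx': 550.058, 'fy': 550.058, 'cx': 323.515, 'cy': 233.647, 'pose': [[-0.924, -0.226, 0.308, 0.244], [-0.382, 0.582, -0.718, 0.699], [-0.017, -0.781, -0.624, 0.684], [0.0, 0.0, 0.0, 1.0]]}
pawl_tab [(0.93, [244.0, 300.0, 277.0, 377.0])]
clamp_bar [(0.67, [235.0, 271.0, 294.0, 413.0])]
banjo_bolt [(0.88, [308.0, 196.0, 332.0, 240.0]), (0.71, [347.0, 325.0, 412.0, 383.0]), (0.57, [287.0, 237.0, 318.0, 294.0])]
v_block [(0.72, [377.0, 198.0, 417.0, 235.0])]
wrist {'fx': 371.648, 'fy': 371.648, 'cx': 320.95, 'cy': 231.136, 'mount': [[-0.0, -0.971, -0.241, 0.066], [1.0, -0.0, -0.001, -0.001], [0.001, -0.241, 0.971, -0.14], [0.0, 0.0, 0.0, 1.0]]}
pawl_tab []
clamp_bar []
banjo_bolt []
v_block []
```

View pics/top0.png

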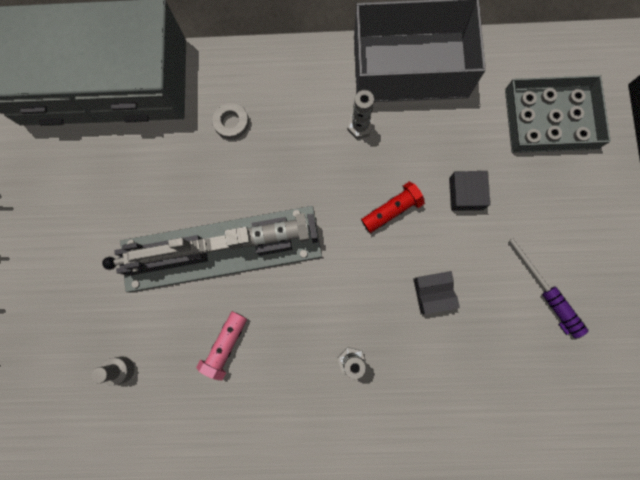

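View pics/side0.png

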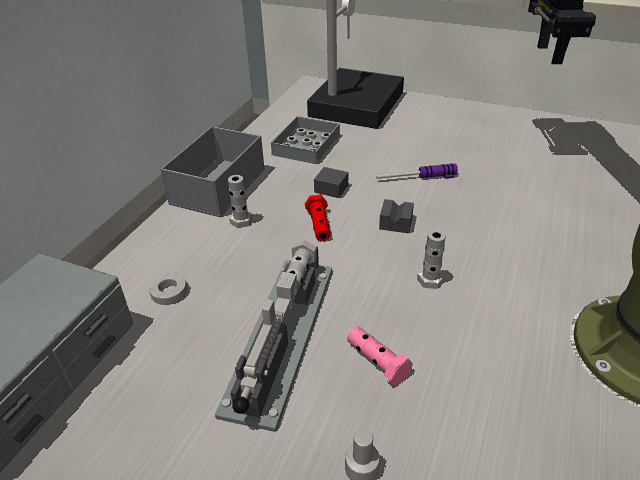

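View pics/wrist0.png

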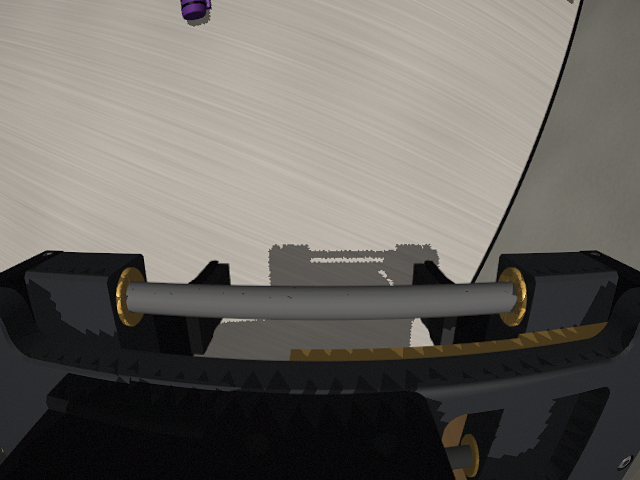

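The top view shows the jig at about (125–320, 210–290) and its tab near (180,243). The held bolt is at (250–315, 230), the V-block at (437,294) and the flat block at (470,190). I'll zoom in for exact pixels.

```bash
python3 - <<'E'
import cv2
a=cv2.imread('pics/top0.png')
cv2.imwrite('pics/topz.png',cv2.resize(a[200:300,100:330],None,fx=3.4,fy=3.4,interpolation=cv2.INTER_CUBIC))
cv2.imwrite('pics/topv.png',cv2.resize(a[260:330,400:480],None,fx=7,fy=7,interpolation=cv2.INTER_CUBIC))
b=cv2.imread('pics/side0.png')
cv2.imwrite('pics/sidez.png',cv2.resize(b[230:430,210:350],None,fx=3,fy=3,interpolation=cv2.INTER_CUBIC))
E
```

```text
(no output)
```

View pics/topz.png

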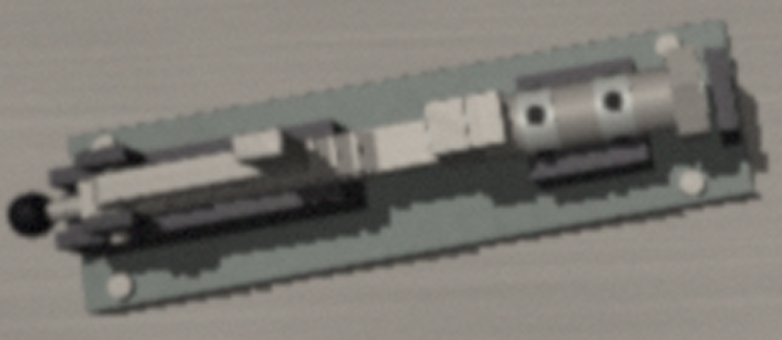

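View pics/topv.png

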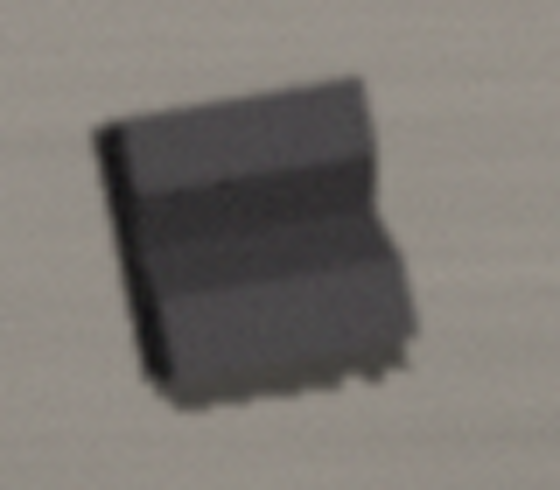

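View pics/sidez.png

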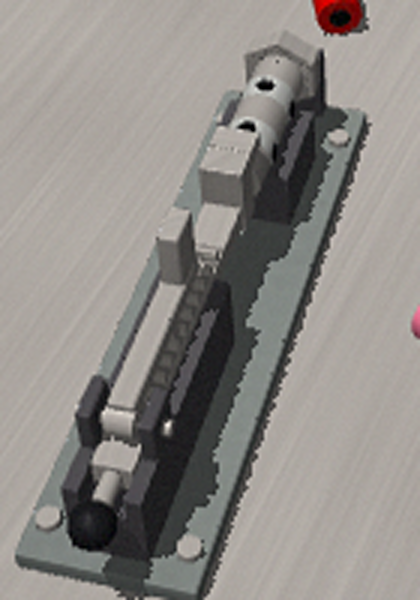

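```bash
cat > h.py <<'E'
import numpy as np
from rig import optics
def ray(cam,px):
    c=optics.camera_info(cam);P=np.array(c['pose'])
    d=P[:3,:3]@np.array([(px[0]-c['cx'])/c['fx'],(px[1]-c['cy'])/c['fy'],1]);return P[:3,3],d
def at(cam,px,z):
    o,d=ray(cam,px);return o+d*(z-o[2])/d[2]
def proj(cam,p):
    c=optics.camera_info(cam);P=np.array(c['pose']);q=P[:3,:3].T@(np.array(p)-P[:3,3])
    return np.array([c['fx']*q[0]/q[2]+c['cx'],c['fy']*q[1]/q[2]+c['cy']])
E
python3 - <<'E'
from h import *
z=lambda x,y:(100+x/3.4-.35,200+y/3.4-.35)
pl=np.array([at('top',z(*p),0.012) for p in [(68,138),(722,20),(755,192),(92,312)]]); print('plate',pl.round(4))
print(np.linalg.norm(np.roll(pl,-1,0)-pl,axis=1).round(4),'c',pl.mean(0).round(4))
ax=(pl[1]+pl[2]-pl[0]-pl[3]);print('yaw',np.degrees(np.arctan2(ax[1],ax[0])))
print('tab top',at('top',z(258,143),.114))
v=lambda x,y:(400+x/7-.43,260+y/7-.43)
b=np.array([at('top',v(*p),0.036) for p in [(122,123),(362,77),(413,333),(170,382)]]);print(b.round(4),b.mean(0).round(4),np.linalg.norm(np.roll(b,-1,0)-b,axis=1).round(4))
ax=(b[1]+b[2]-b[0]-b[3]);print('yaw',np.degrees(np.arctan2(ax[1],ax[0])))
for n,p in [('left',(512,107)),('rt',(672,85))]:print(n,at('top',z(*p),.072))
# side tab top
y=lambda x,yy:(210+x/3-.33,230+yy/3-.33)
print('side tab top',at('side',y(177,216),.114))
E
```

```text
plate [[0.5646 0.3533 0.012 ]
 [0.6138 0.0237 0.012 ]
 [0.5262 0.0097 0.012 ]
 [0.4772 0.3374 0.012 ]]
[0.3333 0.0887 0.3314 0.0889] c [0.5454 0.181  0.012 ]
yaw -81.50943053764674
tab top [0.54024051 0.22139567 0.114     ]
[[ 0.4841 -0.1417  0.036 ]
 [ 0.4929 -0.1968  0.036 ]
 [ 0.4348 -0.2037  0.036 ]
 [ 0.4255 -0.1486  0.036 ]] [ 0.4593 -0.1727  0.036 ] [0.0558 0.0585 0.0558 0.059 ]
yaw -80.65349955226397
left [0.56077119 0.11902105 0.072     ]
rt [0.56854128 0.0453848  0.072     ]
side tab top [0.5396653  0.21685187 0.114     ]
```

```bash
cat >> h.py <<'E'
from rig import get_state
from scipy.spatial.transform import Rotation as R
def st():
    s=get_state();q=s['ee_rot'];return np.array(s['tool_pos']),R.from_quat([q[1],q[2],q[3],q[0]]),s
def go(p,yaw):
    """rows for target TCP pos, tool x at world yaw deg, pointing down"""
    p0,r0,s=st()
    a=np.radians(yaw);X=np.array([np.cos(a),np.sin(a),0]);Z=np.array([0,0,-1.]);rt=R.from_matrix(np.c_[X,np.cross(Z,X),Z])
    print('clock',round(s['clock'],2),'shift',(r0.inv().apply(np.array(p)-p0)/.025).round(2),'turn',np.degrees((r0.inv()*rt).as_rotvec()).round(1),'pos',p0.round(4),'open',round(s['opening'],4),'F',np.round(s['wrist_force'],1))
E
python3 -c "
from h import *
go([.53,-.25,.245],45)"
```

```text
clock 0.75 shift [15.74 -8.63 -0.02] turn [  0.    0.  -22.4] pos [ 0.2494 -0.6003  0.2446] open 0.0867 F [-0.6 -0.   1. ]
```

```bash
python3 -m crank '[[15.7,-8.6,0,0,0,-22],[15.7,-8.6,0,0,0,-22],[15.7,-8.6,0,0,0,-22],[15.7,-8.6,0,0,0,-22],[15.7,-8.6,0,0,0,-22],[15.7,-8.6,0,0,0,-22],[15.7,-8.6,0,0,0,-22],[15.7,-8.6,0,0,0,-22]]' 1; python3 -c "
from h import *
go([.53,-.25,.245],45);go([.54,.2195,.19],98.5)"
```

```text
clock: 1.42
tool_pos: [0.4589, -0.3385, 0.245]
ee_rot: [0.0, 0.925, 0.379, 0.0]
wrist_force: [0.4, -0.8, -0.4]
opening: 0.0874
clock 1.42 shift [ 4.51 -0.53 -0.  ] turn [ 0.1  0.  -0.4] pos [ 0.4589 -0.3385  0.245 ] open 0.0874 F [ 0.4 -0.8 -0.4]
clock 1.42 shift [ 17.97 -13.63   2.18] turn [  0.    0.  -53.9] pos [ 0.4589 -0.3385  0.245 ] open 0.0874 F [ 0.4 -0.8 -0.4]
```

```bash
python3 -m crank '[[18,-13.6,2,0,0,-54],[18,-13.6,2,0,0,-54],[18,-13.6,2,0,0,-54],[18,-13.6,2,0,0,-54],[18,-13.6,2,0,0,-54],[18,-13.6,2,0,0,-54],[18,-13.6,2,0,0,-54],[18,-13.6,2,0,0,-54]]'; python3 -c "
from h import *
go([.54,.2195,.19],98.5)"
```

```text
clock: 2.08
tool_pos: [0.5061, -0.0098, 0.2154]
ee_rot: [0.001, 0.65, 0.76, -0.0]
wrist_force: [0.5, -0.3, -0.3]
opening: 0.087
clock 2.08 shift [8.86 2.75 1.01] turn [0.1 0.1 0.4] pos [ 0.5061 -0.0098  0.2154] open 0.087 F [ 0.5 -0.3 -0.3]
```

```bash
python3 -m crank '[[8.85,2.75,1,0,0,0.4],[8.85,2.75,1,0,0,0.4],[8.85,2.75,1,0,0,0.4],[8.85,2.75,1,0,0,0.4],[8.85,2.75,1,0,0,0.4],[8.85,2.75,1,0,0,0.4],[8.85,2.75,1,0,0,0.4],[8.85,2.75,1,0,0,0.4]]'; python3 - <<'E'
from h import *
import cv2
go([.54,.2195,.19],98.5)
im=optics.get_image('wrist'); cv2.imwrite('pics/w1.png',im[:,:,::-1])
im=optics.get_image('side'); cv2.imwrite('pics/s1.png',im[:,:,::-1])
E
```

```text
clock: 2.75
tool_pos: [0.5406, 0.2192, 0.1898]
ee_rot: [-0.001, 0.654, 0.757, -0.0]
wrist_force: [0.7, -1.2, -0.1]
opening: 0.0873
clock 2.75 shift [ 0.02 -0.02 -0.01] turn [-0.  -0.  -0.1] pos [0.5406 0.2192 0.1898] open 0.0873 F [ 0.7 -1.2 -0.1]
```

View pics/w1.png

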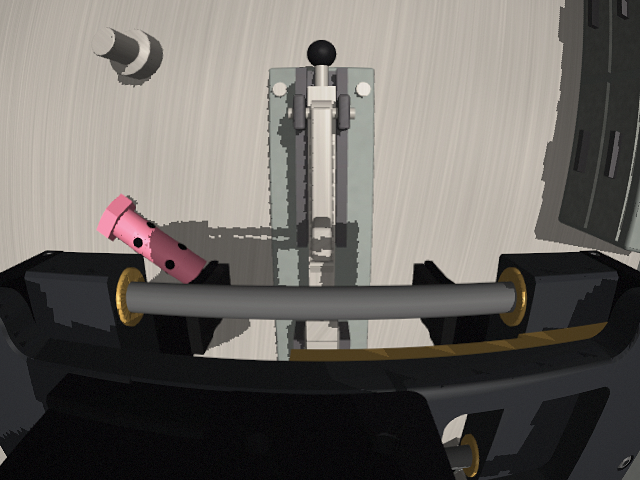

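View pics/s1.png

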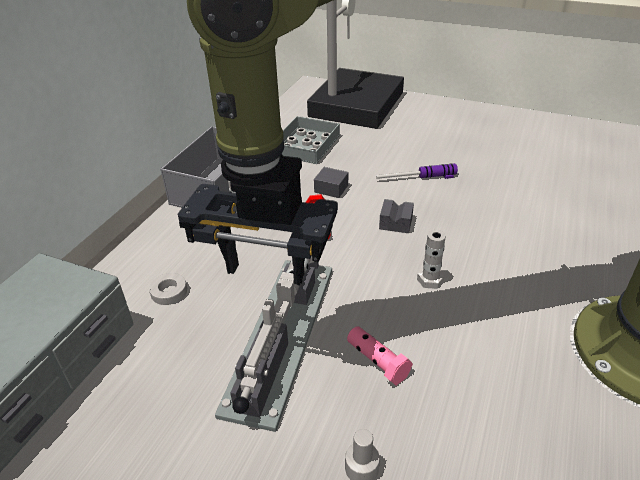

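The wrist view has the jig upright with the tab at about (321,224), so it is centred between the fingers. I'll check the tab's position along the bar.

```bash
cat >> h.py <<'E'
def wat(px,z,p0=None,r0=None):
    c=optics.camera_info('wrist');M=np.array(c['mount'])
    if p0 is None: p0,r0,_=st()
    v=np.array([px[0]-c['cx'],px[1]-c['cy']]);r=np.linalg.norm(v);t=r/c['fx']
    d=np.r_[v/r*np.sin(t),np.cos(t)] if r>0 else np.array([0,0,1.])
    d=r0.apply(M[:3,:3]@d);o=p0+r0.apply(M[:3,3]);return o+d*(z-o[2])/d[2]
def wproj(p,p0=None,r0=None):
    c=optics.camera_info('wrist');M=np.array(c['mount'])
    if p0 is None: p0,r0,_=st()
    q=M[:3,:3].T@(r0.inv().apply(np.array(p)-p0)-M[:3,3]);n=np.linalg.norm(q[:2]);t=np.arctan2(n,q[2])
    return q[:2]/n*t*c['fx']+[c['cx'],c['cy']]
E
python3 - <<'E'
from h import *
import cv2
a=cv2.imread('pics/w1.png')
cv2.imwrite('pics/w1z.png',cv2.resize(a[200:270,270:380],None,fx=7,fy=7,interpolation=cv2.INTER_CUBIC))
u=np.array([.1478,-.989])
for z in(.114,.082):
  for s in(-.011,.011): print(z,s,wproj([*(np.array([.540,.2195])+s*u),z]))
E
```

```text
0.114 -0.011 [318.43227495 227.58408333]
0.114 0.011 [318.76979179 262.46193638]
0.082 -0.011 [318.73517777 216.68199345]
0.082 0.011 [319.02162308 247.64308311]
```

View pics/w1z.png

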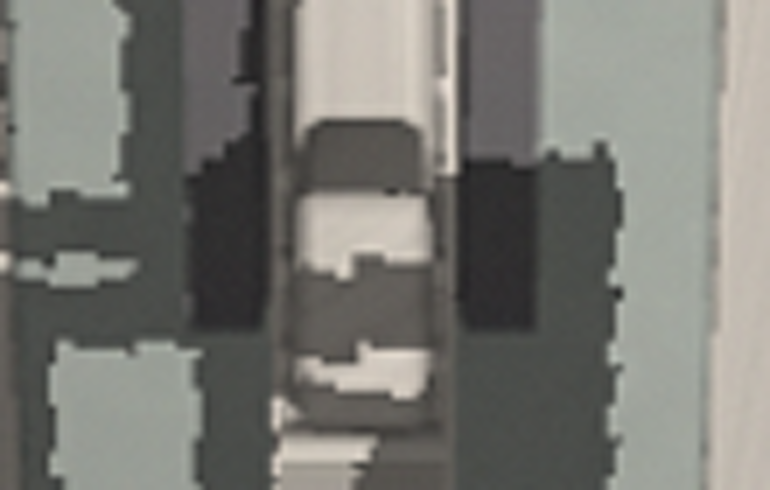

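```bash
python3 -m crank '[[0,0.05,1.3,0,0,0],[0,0.05,2.6,0,0,0],[0,0.05,3,0,0,0],[0,0.05,3.3,0,0,0],[0,0.05,3.3,0,0,0]]' 0.5; python3 - <<'E'
from h import *
import cv2
go([.54,.2195,.107],98.5)
for n in['side','wrist']:
  im=optics.get_image(n); cv2.imwrite(f'pics/{n}2.png',im[:,:,::-1])
  if n=='side': cv2.imwrite('pics/side2z.png',cv2.resize(im[200:400,170:350,::-1],None,fx=3,fy=3))
E
```

```text
clock: 3.27
tool_pos: [0.5422, 0.2159, 0.1068]
ee_rot: [-0.0, 0.656, 0.755, -0.001]
wrist_force: [0.2, -0.2, 0.1]
opening: 0.0612
clock 3.27 shift [ 0.16 -0.07 -0.01] turn [-0.1  0.  -0.4] pos [0.5422 0.2159 0.1068] open 0.0612 F [ 0.2 -0.2  0.1]
```

View pics/side2z.png

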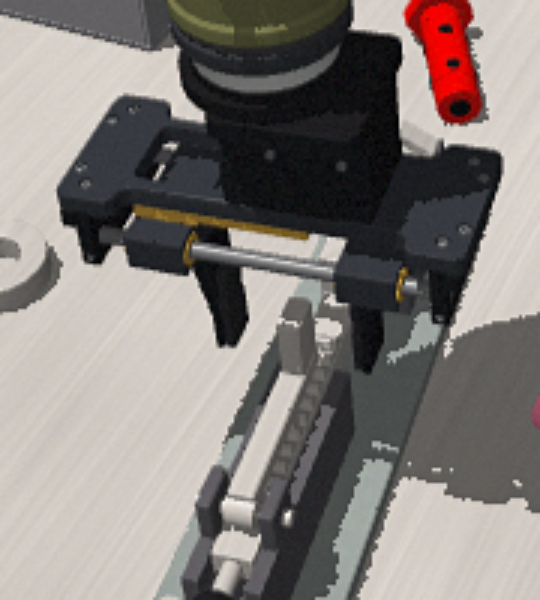

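View pics/wrist2.png

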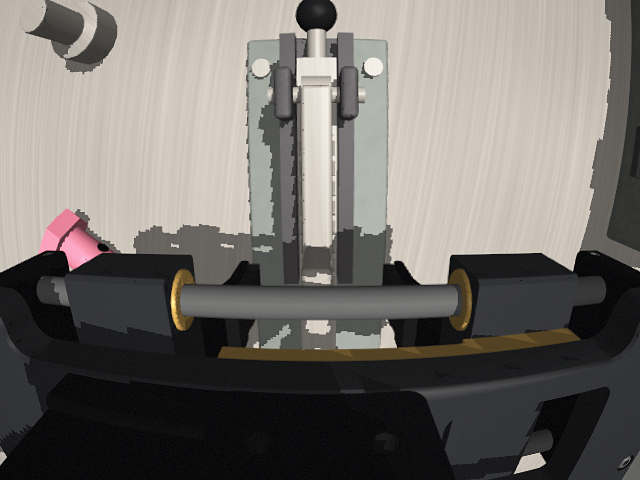

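The side view shows the tab between the open fingers; the wrist view has it at about (317,262), nearly central. I'll close and re-read the pose.

```bash
python3 -c "
from h import *
go([.54,.2195,.107],98.5)"; python3 -m crank '[[0,0,0,0,0,0],[0,0,0,0,0,0],[0,0,0,0,0,0],[0,0,0,0,0,0],[0,0,0,0,0,0],[0,0,0,0,0,0]]' 0;python3 -c "
from h import *
go([.54,.2195,.107],98.5)"
```

```text
clock 3.37 shift [ 0.11 -0.12  0.08] turn [ 0.1 -0.  -0.4] pos [0.5435 0.2173 0.109 ] open 0.0534 F [0.  0.2 1. ]
clock: 3.87
tool_pos: [0.5422, 0.2175, 0.1077]
ee_rot: [-0.0, 0.655, 0.756, -0.0]
wrist_force: [-10.5, -1.3, 4.4]
opening: 0.0137
clock 3.87 shift [ 0.09 -0.07  0.03] turn [-0.   0.  -0.3] pos [0.5422 0.2175 0.1077] open 0.0137 F [-10.5  -1.3   4.4]
```

```bash
python3 -m crank '[[0,-0.06,-0.15,0,0,0],[0.1,-0.06,-0.3,0,0,0],[0.2,-0.06,-0.5,0,0,0],[0.32,-0.06,-0.7,0,0,0],[0.46,-0.06,-0.92,0,0,0],[0.46,-0.06,-0.92,0,0,0],[0.46,-0.06,-0.92,0,0,0],[0.46,-0.06,-0.92,0,0,0]]' 0;python3 - <<'E'
from h import *
import cv2
go([.54,.2195,.107],98.5)
for n in['side']:
  im=optics.get_image(n); cv2.imwrite('pics/side3z.png',cv2.resize(im[200:400,170:350,::-1],None,fx=3,fy=3))
E
```

```text
clock: 4.53
tool_pos: [0.5394, 0.2289, 0.1313]
ee_rot: [0.0, 0.655, 0.756, 0.0]
wrist_force: [-0.4, -0.2, 0.7]
opening: 0.0117
clock 4.53 shift [-0.38 -0.03  0.97] turn [ 0.  -0.  -0.3] pos [0.5394 0.2289 0.1313] open 0.0117 F [-0.4 -0.2  0.7]
```

View pics/side3z.png

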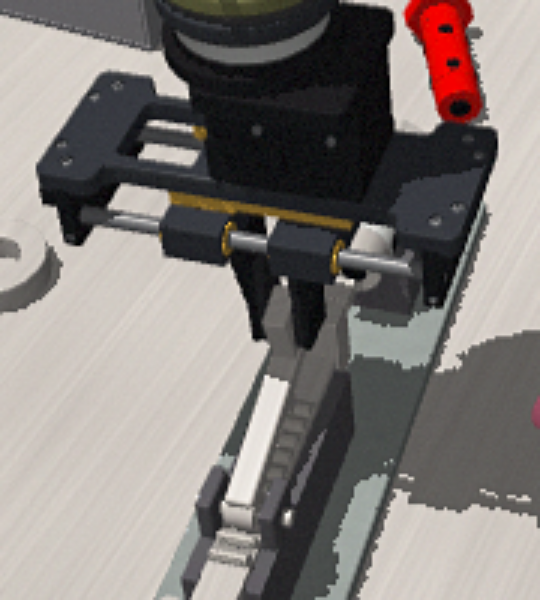

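The pawl is raised and the bar appears to have moved back: the knob end has shifted at (225,550). I'll hold a little longer, then check.

```bash
python3 -m crank '[[0,0,-0.04,0,0,0],[0,0,-0.04,0,0,0],[0,0,-0.04,0,0,0],[0,0,-0.04,0,0,0],[0,0,-0.04,0,0,0]]' 0;python3 - <<'E'
from h import *
import cv2
for n in['top','side']:
  im=optics.get_image(n); cv2.imwrite(f'pics/{n}4.png',im[:,:,::-1])
im=cv2.imread('pics/side4.png');cv2.imwrite('pics/side4z.png',cv2.resize(im[230:480,170:350],None,fx=2.4,fy=2.4))
E
```

```text
clock: 5.0
tool_pos: [0.5394, 0.229, 0.1315]
ee_rot: [-0.0, 0.655, 0.756, 0.0]
wrist_force: [1.2, 2.3, -2.1]
opening: 0.0118
```

View pics/top4.png

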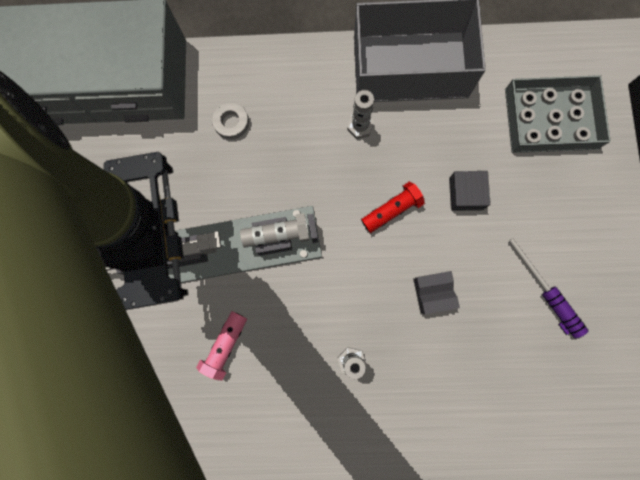

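View pics/side4z.png

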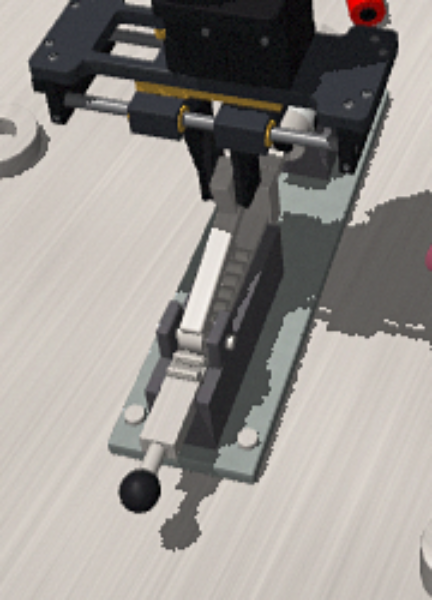

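The bar is back: the knob sticks out, and the whole bolt shank is exposed in the top view (241–315, 232). I'll measure the bolt.

```bash
python3 - <<'E'
from h import *
import cv2
a=cv2.imread('pics/top4.png')
cv2.imwrite('pics/t4z.png',cv2.resize(a[200:270,230:330],None,fx=8,fy=8,interpolation=cv2.INTER_CUBIC))
from rig import spotter
optics.get_image('top')
for d in spotter.trace('top','banjo_bolt'):
    m=d['mask'];ys,xs=np.nonzero(m);
    if not(230<xs.mean()<330): continue
    p=np.array([at('top',(x,y),.06)[:2] for x,y in zip(xs,ys)]);c=p.mean(0);w,v=np.linalg.eigh(np.cov(p.T));
    t=v[:,1]*np.sign(-v[1,1]);pr=(p-c)@t;print(d['conf'],c,np.degrees(np.arctan2(t[1],t[0])),pr.min(),pr.max(),c+t*pr.min(),c+t*pr.max())
go([.54,.2195,.107],98.5)
E
```

```text
0.75 [0.56035811 0.08073362] -81.00426728810983 -0.056481912102769115 0.05060163599311522 [0.55152655 0.1365208 ] [0.56827023 0.03075438]
clock 5.2 shift [-0.38 -0.03  0.98] turn [ 0.  -0.  -0.3] pos [0.5393 0.229  0.1316] open 0.012 F [ 1.5  3.5 -2.7]
```

View pics/t4z.png

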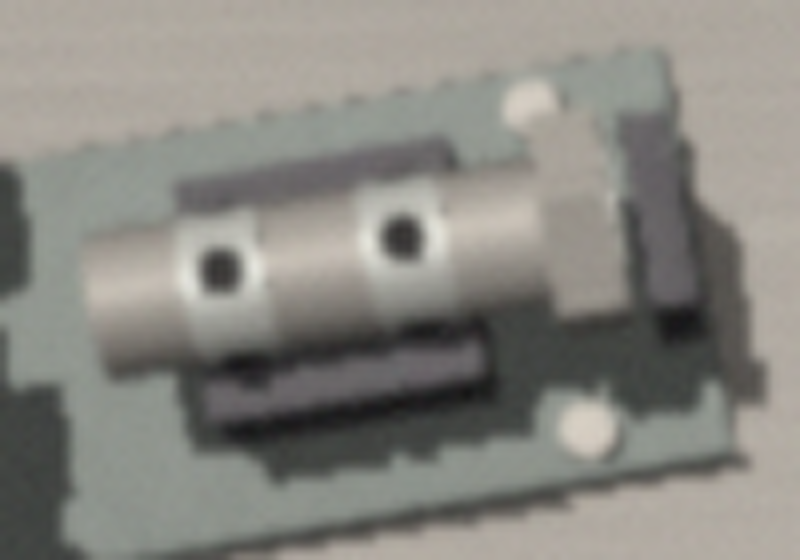

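```bash
python3 - <<'E'
from h import *
z=lambda x,y:(230+x/8-.44,200+y/8-.44)
for p in [(95,305),(542,240),(625,215)]: print(at('top',z(*p),.06))
E
python3 -m crank '[[0,0,0,0,0,0],[0,0,0,0,0,0]]' 0.5
```

```text
[0.55307814 0.13518043 0.06      ]
[0.56316877 0.04635253 0.06      ]
[0.56764928 0.02980512 0.06      ]
clock: 5.37
tool_pos: [0.5392, 0.2279, 0.1316]
ee_rot: [0.0, 0.655, 0.755, -0.001]
wrist_force: [-0.2, 0.6, 0.7]
opening: 0.0187
```

```bash
python3 -m crank '[[0,0,0,0,0,0],[0,0,-1,0,0,0],[0,0,-2,0,0,0],[-3,0,-2,0,0,0],[-6,0,-2,0,0,0],[-6,0,-2,0,0,0],[-6,0,-2,0,0,0],[-6,0,-2,0,0,0]]' 0.8;python3 - <<'E'
from h import *
import cv2
go([.5604,.078,.073],98.5)
im=optics.get_image('wrist'); cv2.imwrite('pics/w5.png',im[:,:,::-1])
im=optics.get_image('side');cv2.imwrite('pics/side5z.png',cv2.resize(im[180:430,170:400,::-1],None,fx=2.4,fy=2.4))
u=np.array([.1478,-.989])
p=np.array([.5585,.0908])
for s in(-.045,0,.045):print(wproj([*(p+s*u),.072]))
E
```

```text
clock: 6.03
tool_pos: [0.5618, 0.0709, 0.1812]
ee_rot: [0.002, 0.659, 0.752, -0.002]
wrist_force: [0.0, -1.0, -0.3]
opening: 0.0668
clock 6.03 shift [ 0.31 -0.01  4.33] turn [-0.1  0.3 -1. ] pos [0.5618 0.0709 0.1812] open 0.0668 F [ 0.  -1.  -0.3]
[318.94287388 153.93427062]
[319.64432954 219.66629407]
[320.31873059 280.78700293]
```

View pics/w5.png

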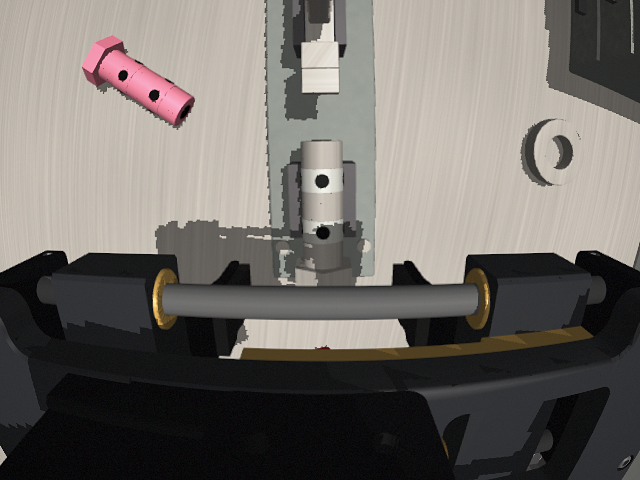

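View pics/side5z.png

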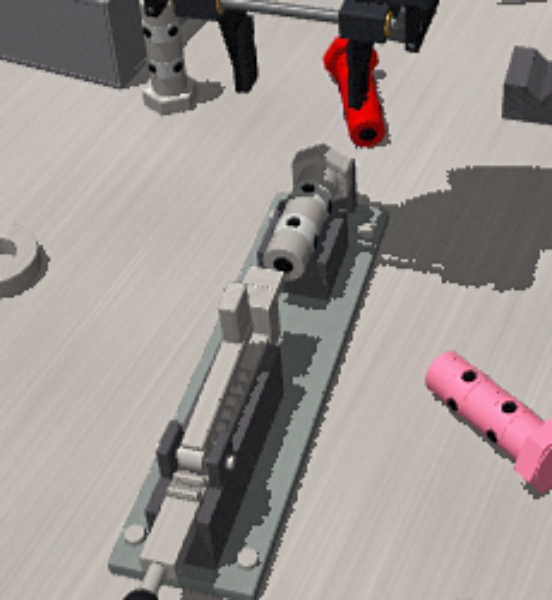

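```bash
python3 - <<'E'
from h import *
import cv2
go([.5604,.078,.073],98.5)
im=optics.get_image('wrist'); cv2.imwrite('pics/w6.png',im[:,:,::-1])
u=np.array([.1478,-.989])
p=np.array([.5585,.0908])
for s in(-.045,0,.045):print(wproj([*(p+s*u),.072]))
cv2.imwrite('pics/w6z.png',cv2.resize(im[120:290,250:390,::-1],None,fx=4,fy=4))
E
```

```text
clock 6.13 shift [-0.02 -0.01  4.34] turn [-0.   0.  -0.5] pos [0.5607 0.0785 0.1816] open 0.0686 F [-0.2  1.1  0.4]
[319.14917306 157.09331486]
[319.63704932 222.65957241]
[320.11286326 283.48525048]
```

View pics/w6z.png

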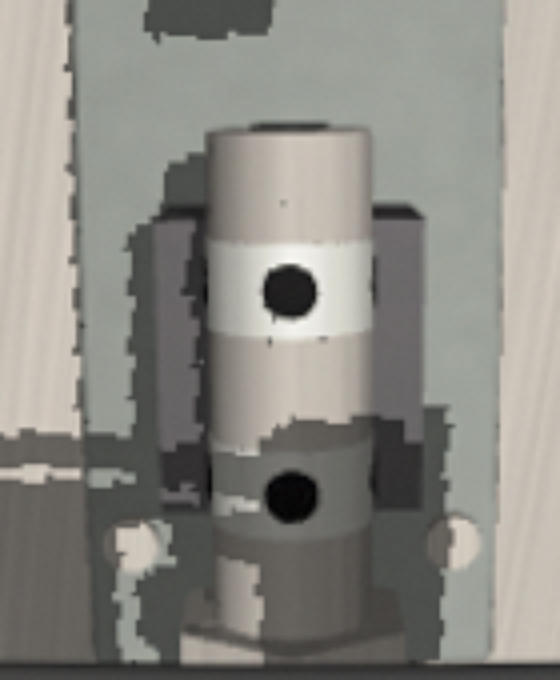

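```bash
python3 -m crank '[[0,0,1.2,0,0,-0.5],[0,0,2.4,0,0,-0.5],[0,0,3.4,0,0,-0.5],[0,0,4,0,0,-0.5],[0,0,4.3,0,0,-0.5],[0,0,4.3,0,0,-0.5],[0,0,4.3,0,0,-0.5]]';python3 - <<'E'
from h import *
import cv2
go([.5604,.078,.073],98.5)
im=optics.get_image('side');cv2.imwrite('pics/side7z.png',cv2.resize(im[180:330,230:400,::-1],None,fx=4,fy=4))
E
```

```text
clock: 6.77
tool_pos: [0.5608, 0.0817, 0.0747]
ee_rot: [-0.0, 0.651, 0.759, 0.0]
wrist_force: [-0.1, -0.7, 0.6]
opening: 0.0693
clock 6.77 shift [-0.14 -0.04  0.07] turn [ 0.  -0.   0.3] pos [0.5608 0.0817 0.0747] open 0.0693 F [-0.1 -0.7  0.6]
```

View pics/side7z.png

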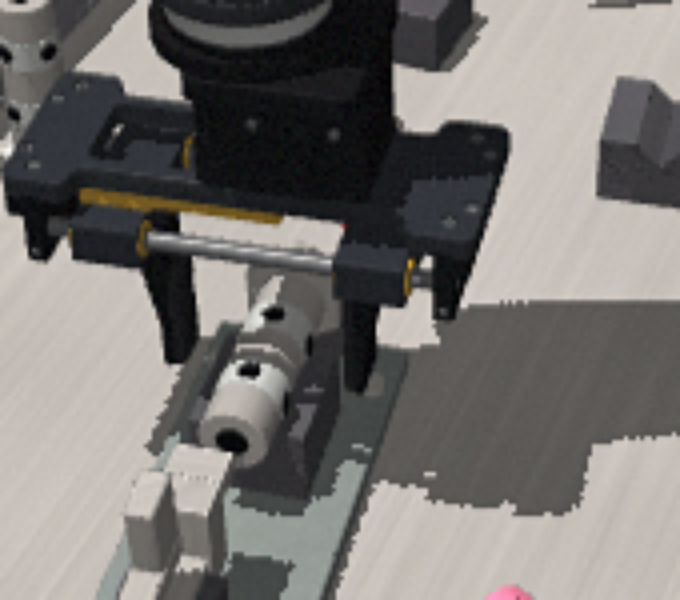

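The fingers straddle the shank near the head, and the bar is still back. Closing.

```bash
python3 -m crank '[[-0.1,0,0.04,0,0,0],[-0.1,0,0.04,0,0,0],[-0.1,0,0.04,0,0,0],[-0.1,0,0.04,0,0,0],[-0.1,0,0.04,0,0,0],[-0.1,0,0.04,0,0,0],[-0.1,0,0.04,0,0,0]]' 0;python3 - <<'E'
from h import *
go([.5604,.078,.073],98.5)
E
```

```text
clock: 7.4
tool_pos: [0.5612, 0.0777, 0.0732]
ee_rot: [0.0, 0.652, 0.758, 0.0]
wrist_force: [6.4, 1.1, -0.5]
opening: 0.0309
clock 7.4 shift [ 0.02 -0.03  0.01] turn [0.  0.  0.2] pos [0.5612 0.0777 0.0732] open 0.0309 F [ 6.4  1.1 -0.5]
```

```bash
python3 -m crank '[[0,0.03,-0.3,0,0,0],[0,0.03,-0.7,0,0,0],[0,0.03,-1.2,0,0,0],[0,0.03,-1.8,0,0,0],[0,0.03,-2.4,0,0,0],[0,0.03,-2.8,0,0,0],[0,0.03,-3,0,0,0],[0,0.03,-3,0,0,0]]' 0;python3 - <<'E'
from h import *
import cv2
u=np.array([np.cos(np.radians(-80.8)),np.sin(np.radians(-80.8))])
go([*(np.array([.4593,-.1727])+.013*u),.12],99)
im=optics.get_image('side');cv2.imwrite('pics/side8.png',im[:,:,::-1])
E
```

```text
clock: 8.07
tool_pos: [0.5625, 0.078, 0.1497]
ee_rot: [0.001, 0.652, 0.758, 0.001]
wrist_force: [0.8, -0.1, -4.9]
opening: 0.0292
clock 8.07 shift [-9.81 -5.59  1.18] turn [ 0.1  0.  -0.3] pos [0.5625 0.078  0.1497] open 0.0292 F [ 0.8 -0.1 -4.9]
```

View pics/side8.png

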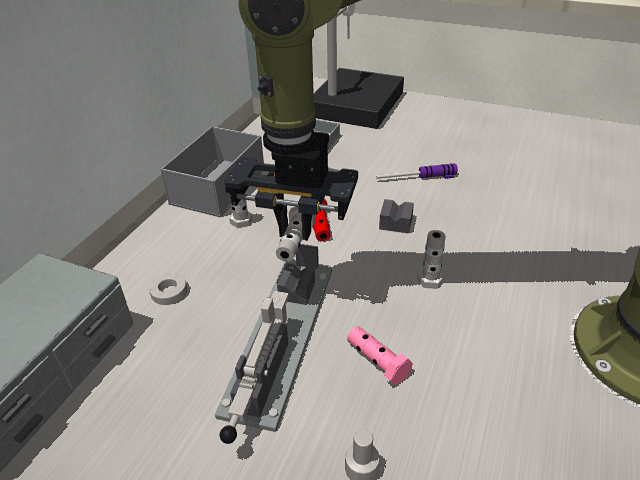

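```bash
python3 - <<'E'
from h import *
import cv2
print('std bolt',at('top',(354,358),0.03))
c=np.array([.4593,-.1727])
def draw(cam,yaw,c,f,x0,y0,x1,y1,out,k):
    im=cv2.imread(f);im=cv2.resize(im[y0:y1,x0:x1],None,fx=k,fy=k,interpolation=cv2.INTER_CUBIC)
    a=np.radians(yaw);U=np.array([np.cos(a),np.sin(a)]);V=np.array([-U[1],U[0]])
    pt=lambda x,y,z:tuple(int(q) for q in ((proj(cam,[*(c+x*U+y*V),z])-[x0,y0]+.5)*k))
    def ln(a,b,col):cv2.line(im,pt(*a),pt(*b),col,1)
    for z,col in((.036,(0,255,0)),(0,(0,255,255))):
        P=[(-.028,-.03,z),(.028,-.03,z),(.028,.03,z),(-.028,.03,z)]
        for i in range(4):ln(P[i],P[(i+1)%4],col)
    for y,z in((-.012,.036),(.012,.036),(0,.024)):ln((-.028,y,z),(.028,y,z),(0,0,255))
    cv2.imwrite(out,im)
draw('top',-81,c,'pics/top4.png',400,255,480,330,'pics/ovt.png',8)
draw('side',-81,c,'pics/side8.png',365,185,430,245,'pics/ovs.png',9)
E
```

```text
std bolt [ 0.36072382 -0.03636145  0.03      ]
```

View pics/ovt.png

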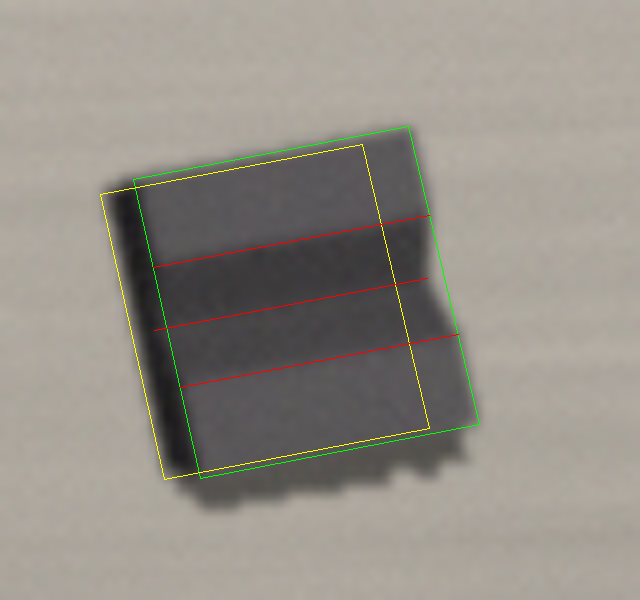

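View pics/ovs.png

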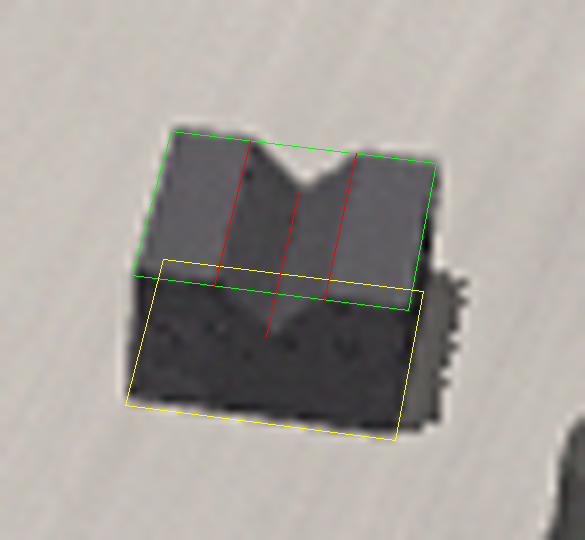

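The overlay fits the V-block to about 1 mm in both views. Now I'll carry the bolt over it.

```bash
python3 -m crank '[[-1.4,-0.8,0,0,0,-0.3],[-2.8,-1.6,0,0,0,-0.3],[-4.2,-2.4,0,0,0,-0.3],[-5.6,-3.2,0.2,0,0,-0.3],[-7,-4,0.4,0,0,-0.3],[-8.4,-4.8,0.6,0,0,-0.3],[-9.8,-5.6,0.8,0,0,-0.3],[-9.8,-5.6,0.8,0,0,-0.3]]' 0; python3 -m crank '[[0,0,0,0,0,0],[0,0,0,0,0,0]]' 0
python3 - <<'E'
from h import *
import cv2
u=np.array([np.cos(np.radians(-80.8)),np.sin(np.radians(-80.8))])
go([*(np.array([.4586,-.1727])+.013*u),.061],99.2)
for n in ['side','top']:
  im=optics.get_image(n);cv2.imwrite(f'pics/{n}9.png',im[:,:,::-1])
im=cv2.imread('pics/side9.png')
cv2.imwrite('pics/side9z.png',cv2.resize(im[100:260,300:460],None,fx=3.7,fy=3.7))
E
```

```text
clock: 8.78
tool_pos: [0.4543, -0.195, 0.1258]
ee_rot: [-0.001, 0.654, 0.756, -0.004]
wrist_force: [-1.0, -0.3, -5.7]
opening: 0.0293
clock: 8.95
tool_pos: [0.4598, -0.185, 0.1273]
ee_rot: [-0.001, 0.65, 0.76, 0.0]
wrist_force: [0.2, 0.5, -5.8]
opening: 0.029
clock 8.95 shift [-0.03  0.04  2.65] turn [-0.1 -0.1 -0.3] pos [ 0.4598 -0.185   0.1273] open 0.029 F [ 0.2  0.5 -5.8]
```

View pics/side9z.png

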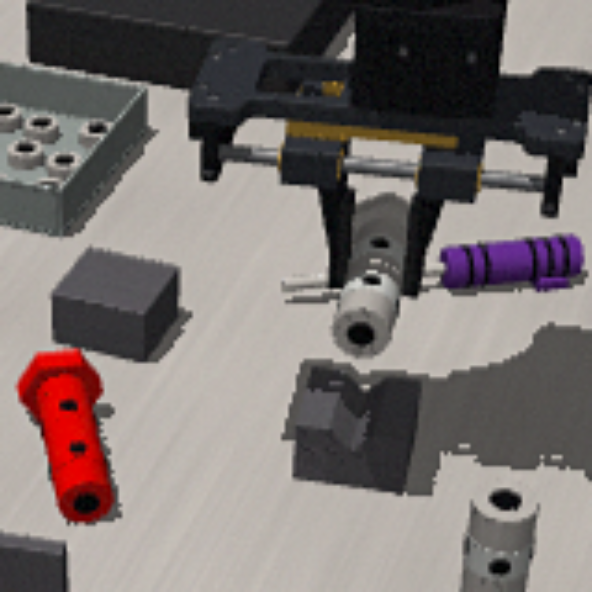

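View pics/top9.png

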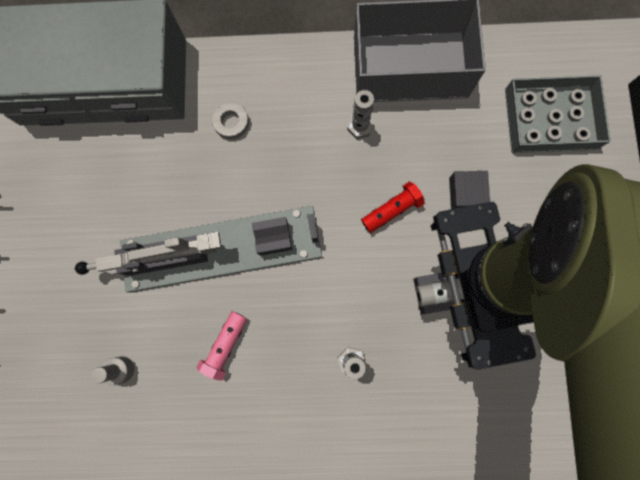

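```bash
python3 - <<'E'
from h import *
p0,r0,_=st()
u=np.array([np.cos(np.radians(-81.1)),np.sin(np.radians(-81.1)),0])
print('expected end',p0-u*.058-[0,0,.016])
print('side',at('side',(300+360/3.7,100+331/3.7),p0[2]-.016))
import cv2
a=cv2.imread('pics/top9.png');cv2.imwrite('pics/t9z.png',cv2.resize(a[260:330,400:480],None,fx=8,fy=8,interpolation=cv2.INTER_CUBIC))
E
```

```text
expected end [ 0.45169191 -0.12655893  0.11181719]
side [ 0.44991872 -0.12974168  0.11181719]
```

View pics/t9z.png

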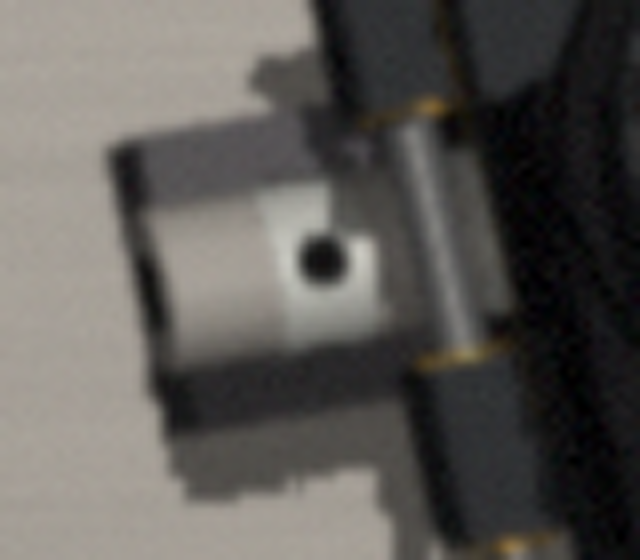

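```bash
python3 -m crank '[[0,0.05,0.8,0,0,0],[0,0.05,1.5,0,0,0],[0,0.05,2,0,0,0],[0,0.05,2.3,0,0,0],[0,0.05,2.3,0,0,0],[0,0.05,2.3,0,0,0]]' 0
python3 - <<'E'
from h import *
import cv2
u=np.array([np.cos(np.radians(-80.8)),np.sin(np.radians(-80.8))])
go([*(np.array([.4586,-.1727])+.013*u),.061],99.2)
im=optics.get_image('side')[:,:,::-1]
cv2.imwrite('pics/side10z.png',cv2.resize(im[140:260,340:460],None,fx=5,fy=5))
E
```

```text
clock: 9.55
tool_pos: [0.4619, -0.1844, 0.0707]
ee_rot: [-0.0, 0.649, 0.761, 0.0]
wrist_force: [0.7, 0.3, -4.3]
opening: 0.0292
clock 9.55 shift [-0.04 -0.06  0.39] turn [-0.  -0.  -0.1] pos [ 0.4619 -0.1844  0.0707] open 0.0292 F [ 0.7  0.3 -4.3]
```

View pics/side10z.png

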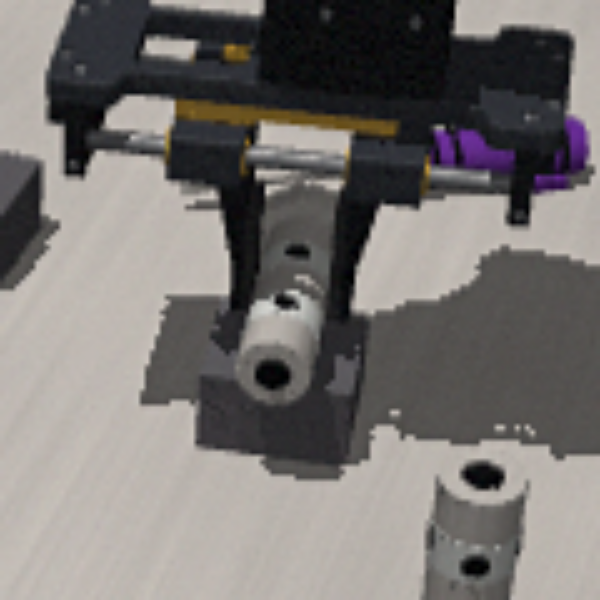

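Alignment looks good: the bolt end is centred at (273,373), and the groove line extended predicts about 272. I'll lower until contact.

```bash
python3 -m crank '[[0,0,0.1,0,0,0],[0,0,0.2,0,0,0],[0,0,0.28,0,0,0],[0,0,0.34,0,0,0],[0,0,0.34,0,0,0],[0,0,0.34,0,0,0]]' 0
python3 - <<'E'
from h import *
import cv2
go([.4604,-.1853,.061],99.2);im=optics.get_image('side')[:,:,::-1];go([.4604,-.1853,.061],99.2)
cv2.imwrite('pics/side11z.png',cv2.resize(im[140:260,340:460],None,fx=5,fy=5))
E
```

```text
clock: 10.1
tool_pos: [0.4615, -0.1853, 0.0621]
ee_rot: [-0.0, 0.65, 0.76, -0.0]
wrist_force: [0.8, 1.2, -4.5]
opening: 0.029
clock 10.1 shift [ 0.01 -0.04  0.04] turn [-0.   0.  -0.2] pos [ 0.4615 -0.1853  0.0621] open 0.029 F [ 0.8  1.2 -4.5]
clock 10.15 shift [ 0.01 -0.04  0.05] turn [-0.   0.  -0.2] pos [ 0.4615 -0.1853  0.0621] open 0.0293 F [-1.2 -0.3 -4.3]
```

View pics/side11z.png

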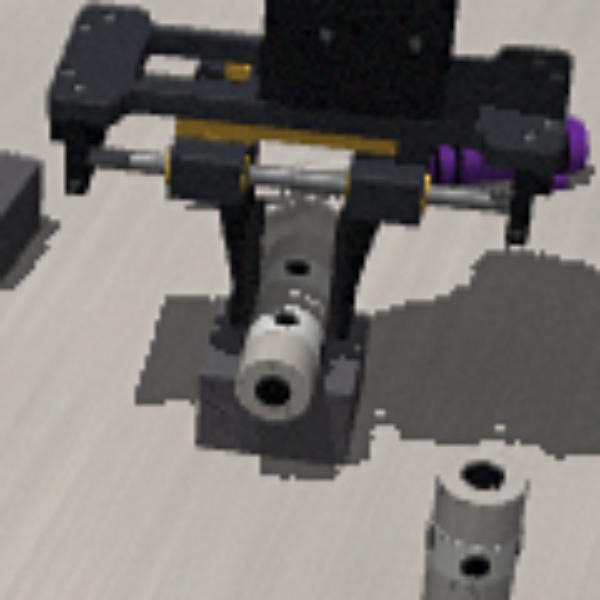

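```bash
python3 -m crank '[[0,0,0.04,0,0,0],[0,0,0.06,0,0,0],[0,0,0.06,0,0,0],[0,0,0.06,0,0,0]]' 0
```

```text
clock: 10.48
tool_pos: [0.462, -0.1854, 0.0614]
ee_rot: [0.0, 0.65, 0.76, 0.0]
wrist_force: [-1.1, 1.1, 4.0]
opening: 0.0289
```

Force has changed sign, from −4.5 to +4 N, so the bolt is in the groove. Opening gently and holding still.

```bash
python3 -m crank '[[0,0,0,0,0,0],[0,0,0,0,0,0],[0,0,0,0,0,0],[0,0,0,0,0,0],[0,0,0,0,0,0],[0,0,0,0,0,0]]' 0.65; python3 - <<'E'
from h import *
import cv2
go([.4604,-.1853,.061],99.2);im=optics.get_image('side')[:,:,::-1]
cv2.imwrite('pics/side12z.png',cv2.resize(im[140:260,340:460],None,fx=5,fy=5))
E
```

```text
clock: 10.98
tool_pos: [0.4615, -0.1853, 0.0605]
ee_rot: [0.0, 0.65, 0.76, -0.0]
wrist_force: [-0.2, -0.1, -0.2]
opening: 0.0551
clock 10.98 shift [ 0.01 -0.04 -0.02] turn [-0.   0.  -0.2] pos [ 0.4615 -0.1853  0.0605] open 0.0551 F [-0.2 -0.1 -0.2]
```

View pics/side12z.png

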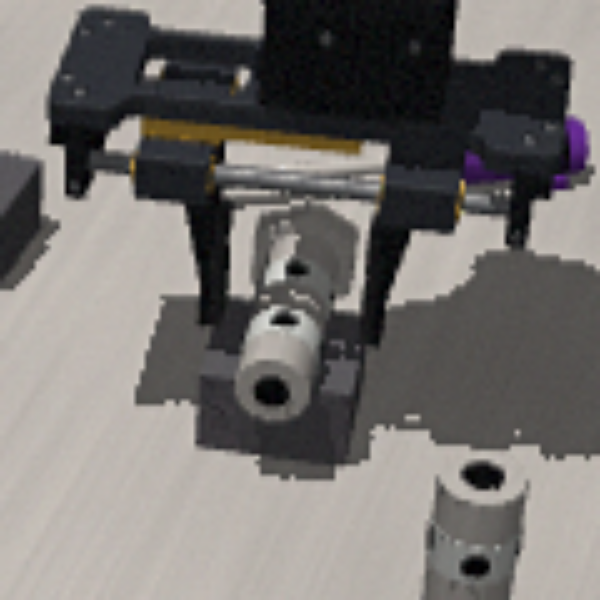

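The bolt stayed put in the groove, with both fingers clear of it. Retreating straight up.

```bash
python3 -m crank '[[0,0,-0.4,0,0,0],[0,0,-1,0,0,0],[0,0,-2,0,0,0],[0,0,-3.5,0,0,0],[0,0,-5,0,0,0],[0,0,-5,0,0,0]]'; python3 -m crank '[[-1.5,0,0,0,0,0],[-3,0,0,0,0,0],[-4.5,0,-1,0,0,0],[-6,0,-1,0,0,0],[-6,0,-1,0,0,0],[-6,0,-1,0,0,0],[-6,0,-1,0,0,0]]'; python3 - <<'E'
from h import *
from rig import spotter
import cv2
for n in ['side','top']:
  im=optics.get_image(n);cv2.imwrite(f'pics/{n}13.png',im[:,:,::-1])
im=cv2.imread('pics/side13.png');cv2.imwrite('pics/side13z.png',cv2.resize(im[140:480,200:460],None,fx=1.7,fy=1.7))
im=cv2.imread('pics/top13.png');cv2.imwrite('pics/t13z.png',cv2.resize(im[255:330,400:500],None,fx=8,fy=8,interpolation=cv2.INTER_CUBIC))
E
```

```text
clock: 11.53
tool_pos: [0.4659, -0.1865, 0.1938]
ee_rot: [0.006, 0.65, 0.76, 0.001]
wrist_force: [1.9, -0.7, 1.2]
opening: 0.0567
clock: 12.12
tool_pos: [0.4849, -0.3327, 0.2105]
ee_rot: [-0.0, 0.65, 0.76, 0.0]
wrist_force: [0.3, 0.4, 0.5]
opening: 0.0565
```

View pics/side13z.png

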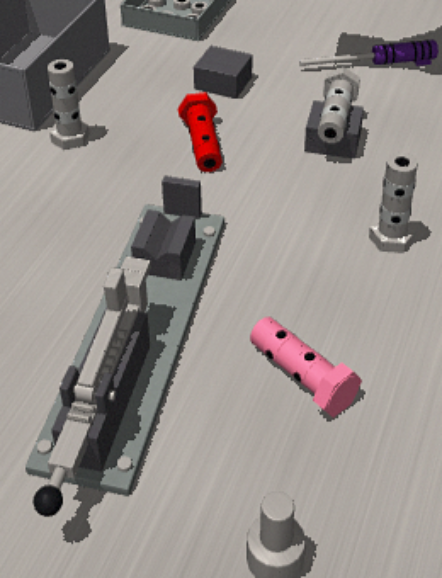

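View pics/t13z.png

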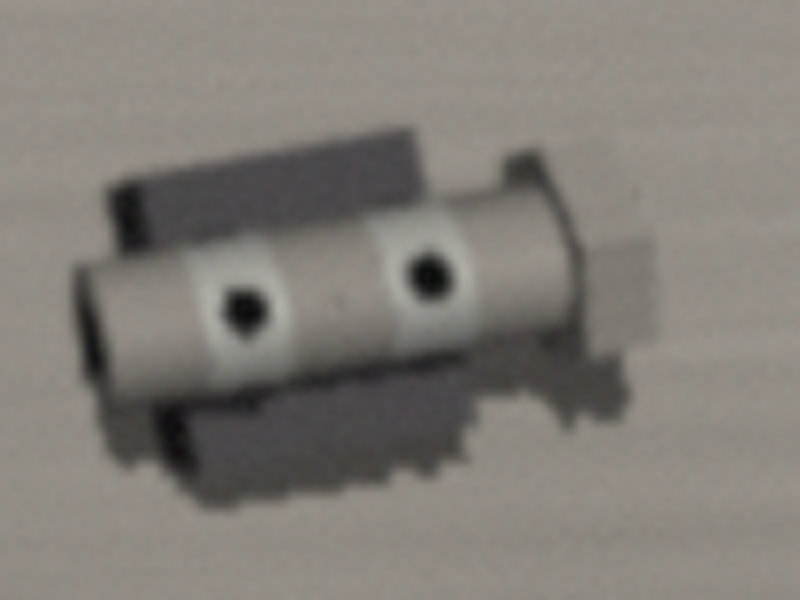

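```bash
python3 - <<'E'
from h import *
f=lambda x,y:(400+x/8-.44,255+y/8-.44)
a=at('top',f(105,335),.06);a=at('top',f(104,333),.055);b=at('top',f(578,265),.055);m=(a+b)/2
U=np.array([np.cos(np.radians(-80.8)),np.sin(np.radians(-80.8))]);V=np.array([-U[1],U[0]])
d=m[:2]-[.4588,-.1727];t=b-a;print(np.linalg.norm(t),m,'along',d@U,'across',d@V,'yaw',np.degrees(np.arctan2(t[1],t[0])))
E
```

```text
0.09225892769795771 [ 0.45847218 -0.17505061  0.055     ] along 0.0022679598523378188 across -0.0006994199642545822 yaw -83.58027437222687
```

```bash
python3 -c "
from rig import order
print(order.job_done())"
```

```text
the job is handed in; nothing more can be done
None
```

I lifted the pawl by its tab and the bar slid fully back. I then took the bolt out of the jig, laid it in the V-block's groove, let go and backed the arm away. I handed the job in at about 12.2 s of the 58 s allowed; no verdict is reported.

**Last checks in the pictures:**
- **Bar:** it stays back, with the knob sticking out of the jig.
- **Bolt:** it lies in the groove, about 2 mm along and 1 mm across from the block's centre. Its height was not measured after release. It looks seated, the wrist force changed from −4.5 to +4 N as it touched down, and it did not move when the fingers opened.
- **Arm:** it stands clear of everything, about 16 cm from the block and 21 cm up.

**Disagreements:**
- My by-eye estimate of the bolt's direction was about 3° off the groove's; the limit is 10°.
- The wrist camera put things about 2 mm sideways of where the fixed cameras did. The contact forces at the tab agreed with the fixed cameras, so I followed those.

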